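# Hook a dropped pickup frame out from behind the soldering guard

### The arm

A 7-joint arm with a two-finger parallel gripper is mounted at the origin on the work surface. World frame = base frame: x ahead of the robot, y to its left, z up, the work surface at z = 0. Lengths are in m, angles in rad, forces in N, time in s.
With the tool pointing down it reaches from about 0.4 to 0.875 m from the base axis. Payload 19.3 kg.
Tool frame: the origin (TCP) lies between the finger pads; the fingertips stand 17 mm ahead of it and the grasp point (between the pads) lies 2 mm behind it (bot.tips_ahead is the z of the fingertips in the tool frame, in m); z points along the fingers, y is the direction in which the jaws open and shut (so a half turn about z gives the same grasp; the last joint's range is limited). The gripper opens to 85 mm and grips with 20 to 120 N. Pads are 22 mm wide; open, the fingers measure 114 mm over their backs; the gripper's body (76 mm by 85 mm) begins 54 mm behind the grasp point. The pads swing forward as they close: fully open they stand 13 mm farther back than shut.
Start: joints at [1.194, 0.521, -0.036, 1.599, 0.021, 1.021, -0.113], TCP at [0.189, -0.596, 0.248] pointing down, gripper open.
Joint ranges: [-2.91, 2.91], [-0.3, 2.13], [-1.5, 1.42], [0.17, 2.43], [-1.26, 4.41], [0.16, 1.93], [-2.52, 2.52]. Speed limits (rad/s): [1.89, 1.89, 2.39, 2.39, 3.01, 3.01, 3.01].

### API

Orientations are given as [roll, pitch, yaw] about the fixed x, y, z axes, in that order (R = Rz(yaw) Ry(pitch) Rx(roll)).
In Python, from workcell import telemetry, cams, job, bot gives the robot as it stands.
- The arm moves only by the tool arm_command, never from a script. Its argument "deltas" is a list of rows, each a list of 7 numbers: the opening, from -1 (shut) to 1 (fully open), so that 0 is half open, then the shift along the tool's x, y, z normalised to -1 to 1, where 1 is 150 mm, then the turn, a rotation vector about the tool's x, y, z normalised to -1 to 1, where 1 is 45 degrees. In form: [[hand, tx, ty, tz, rx, ry, rz], ...]. A call has 1 to 8 rows; each row is the pose to reach, as a shift and turn from the pose commanded when the call began, along the tool's axes at that moment; what a row does not reach only later rows make up. A row lasts 1/8 s, in which the tool goes at most 62.5 mm and 10.7 degrees, less where a joint would pass 70% of its speed; a pose out of reach is approached as far as the arm can. A call with a number of a shift or a turn outside -1 to 1 is refused whole. A call with a gripper value outside its range is refused whole. The fingers move at their own pace and stop on an object; "newtons" is the grip in N (left out, the last holds). Time passes only in rows, so rows that repeat a pose let the fingers close. It gives the time, the measured TCP pose, the force and the opening at its end, in the units of the state.
- telemetry.observe(): the state, without advancing time (a new reading comes with each control period).
- cams.grab_frame(name): name is "scene" or "top" or "wrist"; returns the picture (480x640x3 uint8, blue, green, red); there is no depth.
- cams.get_calibration(name): a dict with "fx", "fy", "cx", "cy" (pixels), "R" (3x3) and "t" (3): a world point X has camera coordinates R X + t. Camera axes: x right, y down, z forward; pixel columns grow to the right and rows downward; lengths in m; the calibration is good to about 2 mm. A picture is of the moment at which its call begins: read the wrist's pose just before it. get_calibration takes no time and is no camera call; for the wrist camera it gives the pose at the moment of the call.
- job.job_done(): hands the job in, once; it reports no verdict.
The state is a dict: "clock": time; "qpos": joint angles; "qd": joint speeds; "joint_efforts": joint torques, N m; "position": TCP position; "tool_rot": TCP orientation; "force": force on the tool from outside, world axes, zero at the start; "moment": the same for the moment, N m; "grip_width": finger opening in m.
Only numpy, scipy, OpenCV 4.12 (cv2) and the standard library are available. Lean on these libraries where they do the work, as an engineer would, in place of code of your own. Each camera call takes 0.05 s, during which the arm holds its last target.

### The job

A white guitar pickup frame has dropped into the gap between the clear guard and the soldering station. With the red-handled hooked rod, draw it out along the bench and pull it snugly home, with a firm but gentle pull held for about a second, flat against the blue pad of the stop outside the gap (nobody measured how far out the pad is set: go by feel), without straining the guard or the stop. Then stand the rod back upright on the black mat; do not touch the frame with the fingers, and leave the other things on the bench alone.

Things in the scene. Friction and masses are not known exactly. Their poses are not given: they have to be found in the camera images.
- guard: Fixed grey soldering station (80 mm high) and, on its robot side, a clear upright panel (85 mm, orange end posts). Between them a gap 58 mm wide, 200 mm long, open above and at its mouth, too narrow for the gripper's body; its floor is the bench (z 0). Origin: mid-mouth, on the bench. +x runs into the gap along its centre line (about world +y), +y towards the panel. Keep forces under 20 N.
- stop: Low stop on the gap's centre line, 60 mm wide, 16 high: fixed aluminium base and a rigid blue pad (10 mm thick) clamped on two rods ahead of it, towards the gap. Origin: bottom middle of the base's front face, 130 to 140 mm outside the mouth; +x to the gap. The pad's face stands anywhere from 10 to 32 mm ahead of it, unmeasured. A 4 to 10 N pull on it is firm but gentle, over 20 N too much.
- frame_center (a point): Centre, half-way up (6 mm), of the white pickup frame: loose flat rectangular ring 80 mm long (its x), 42 wide (y), 12 high, with a window 58 x 22 mm right through it; end bars 11 mm thick, side bars 10. About 60 to 130 g. Starts flat on the bench wholly inside the gap, its x within 0.15 rad of the guard's +x. Slides freely.
- hook_grip (a point): Middle of the hooked rod's upright red handle (30 mm along x, 24 across y, up to 80 high), 50 mm over the underside of its 44 x 44 x 8 mm steel foot. x points along the rod to its toe, z up. An 8 mm steel shaft runs 290 mm along x, its axis 30 mm over the foot's underside, then bends straight down to the toe, level with that underside; it stands on foot and toe. 170 g.
- hook_toe (a point): Lower end of the hooked rod's down-bent toe (8 mm thick round): 290 mm ahead (+x) of the grip point and 50 mm below it.
- mat: Fixed black mat, 380 mm (its x) by 120 mm (its y), 2 mm thick, between robot and guard, its x roughly along world +y. Origin at its centre, on the bench. The rod starts on it and must end standing on it, foot and toe both on the mat.
- pot_a: Bystander: loose potentiometer, 24 mm wide, 28 mm high; origin under its centre. Leave alone.
- pot_b: Bystander: second loose potentiometer, same size. Leave alone.
- offcut: Bystander: loose plywood block 90 x 110 x 36 mm. Leave alone.
- driver: Bystander: loose screwdriver lying on the bench. Leave alone.
- flux: Bystander: loose jar, 52 mm wide, 50 mm high. Leave alone.
- reel: Bystander: loose blue wire reel, 60 mm wide, 40 mm high, standing on end. Leave alone.
- knob_loose: Bystander: loose small black knob, 26 mm wide, 16 mm high. Leave alone.
Not all that is in view belongs to the job. What is shaped like the stop but brown or yellow is not meant.

How it is judged:
By the outcome, as a careful person would: the job done as asked, in the order asked, and still so for the second after the job is handed in, with the robot touching nothing.
It also fails if it takes over 56 s, if anything falls off the work surface, if the arm or the gripper's body presses on something with over 40 N, if the wrist force passes 120 N, or if a joint passes its speed limit or range.

## Working session

There is one attempt and no reset: what is moved stays moved. The work goes in short steps, Python scripts to look and compute and a tool call to move; the robot and the scene stay as the last step left them, time stands still between calls to the robot, and variables do not carry over. Pictures are saved under pics/ and viewed, and the job is handed in when it is done.

Besides the shell and the picture viewer there is one more tool, called after ">>>" as name(argument=value, ...) on one line, values as JSON. arm_command: Moves the arm, as the interface text tells. Its arguments: {"type":"object","properties":{"deltas":{"type":"array","items":{"type":"array","items":{"type":"number"}}},"newtons":{"type":"number"}},"required":["deltas"]}

```bash
ls; mkdir -p pics; python3 - <<'E'
from workcell import telemetry, cams, job, bot
import cv2
print(telemetry.observe()); print(bot.tips_ahead)
for n in ("scene","top","wrist"):
    c=cams.get_calibration(n); print(n,c)
    cv2.imwrite(f"pics/{n}0.png",cams.grab_frame(n))
E
```

```text
pics
{'clock': 0.0, 'qpos': array([ 1.19380539,  0.52206334, -0.0363131 ,  1.59996996,  0.02119108,
        1.02110665, -0.11279991]), 'qd': array([-3.92885283e-04, -3.17300470e-04,  6.31002771e-04, -3.42594245e-04,
       -8.68636628e-04, -1.52464905e-04, -2.76628706e-05]), 'joint_efforts': array([ 2.64591232e-03, -9.27090955e+01,  1.98136993e+00, -3.69924760e+01,
        1.79826259e-02,  8.30816425e-03,  3.03077934e-05]), 'position': array([ 0.18861929, -0.59553699,  0.24770876]), 'tool_rot': array([-3.14043290e+00,  8.19159945e-05,  3.06763350e-01]), 'force': array([0.09536408, 0.02448264, 0.19245437]), 'moment': array([-0.03705685,  0.05978718, -0.00108231]), 'grip_width': 0.08509752616478393}
0.017
scene {'fx': 507.427222764941, 'fy': 507.427222764941, 'cx': 316.5664925339913, 'cy': 236.18735364407863, 'R': array([[-0.75724293,  0.65279241, -0.02109997],
       [ 0.44361268,  0.49034546, -0.75017939],
       [-0.47936514, -0.57742826, -0.66089763]]), 't': array([ 0.40531605, -0.21656613,  1.46339305])}
top {'fx': 522.067091885179, 'fy': 522.067091885179, 'cx': 323.02537174828456, 'cy': 241.32938942216262, 'R': array([[ 0.01588021, -0.99987109, -0.00237083],
       [-0.99014036, -0.01539553, -0.13923018],
       [ 0.13917573,  0.00455846, -0.99025721]]), 't': array([0.02067317, 0.57265968, 1.26563772])}
wrist {'fx': 361.1825543433077, 'fy': 361.1825543433077, 'cx': 319.0880154085376, 'cy': 239.7495311830342, 'R': array([[ 0.30217653, -0.953251  , -0.00137151],
       [-0.90620067, -0.28770762,  0.30987847],
       [-0.29578655, -0.09239514, -0.95077519]]), 't': array([-0.62408454, -0.04164712,  0.38120301])}
```

View pics/top0.png

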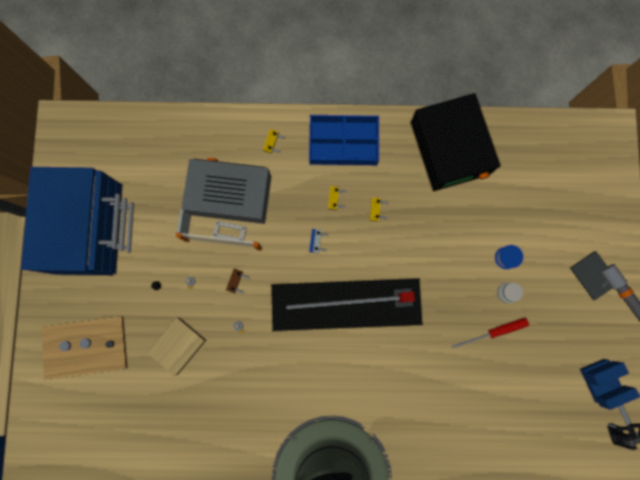

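View pics/scene0.png

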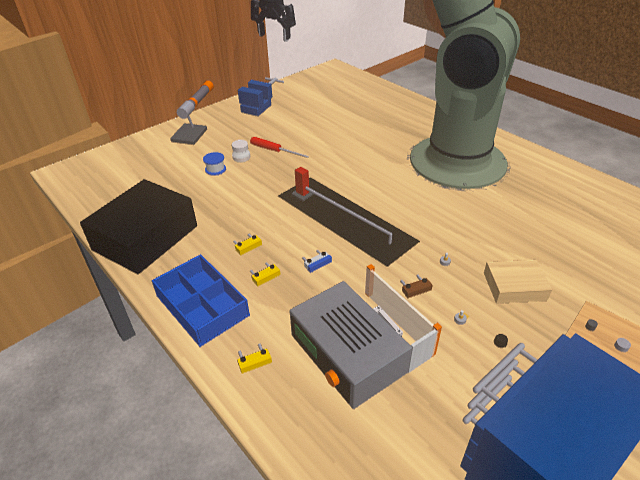

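View pics/wrist0.png

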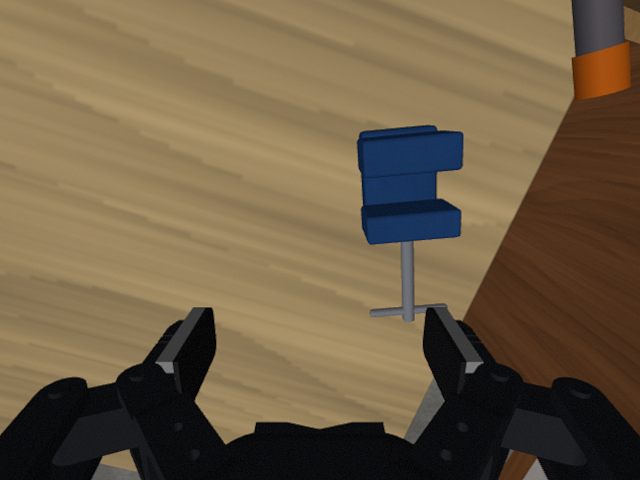

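The pictures show the layout. In the top view the gap's mouth is near (265,235) and the blue stop near (316,241). The rod's red handle is near (405,297) with its toe near (288,307). The frame is near (230,231), partly seen through the guard. Next I'll enlarge these areas.

```bash
python3 - <<'E'
import cv2
t=cv2.imread("pics/top0.png"); s=cv2.imread("pics/scene0.png")
a=cv2.resize(t[150:260,170:340],None,fx=4.7,fy=4.7,interpolation=cv2.INTER_CUBIC); cv2.imwrite("pics/t1.png",a[:600,:800])
a=cv2.resize(t[270:340,265:430],None,fx=4.8,fy=4.8,interpolation=cv2.INTER_CUBIC); cv2.imwrite("pics/t2.png",a[:600,:800])
a=cv2.resize(s[150:400,270:450],None,fx=2.4,fy=2.4,interpolation=cv2.INTER_CUBIC); cv2.imwrite("pics/s1.png",a[:600,:800])
E
```

```text
(no output)
```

View pics/t1.png

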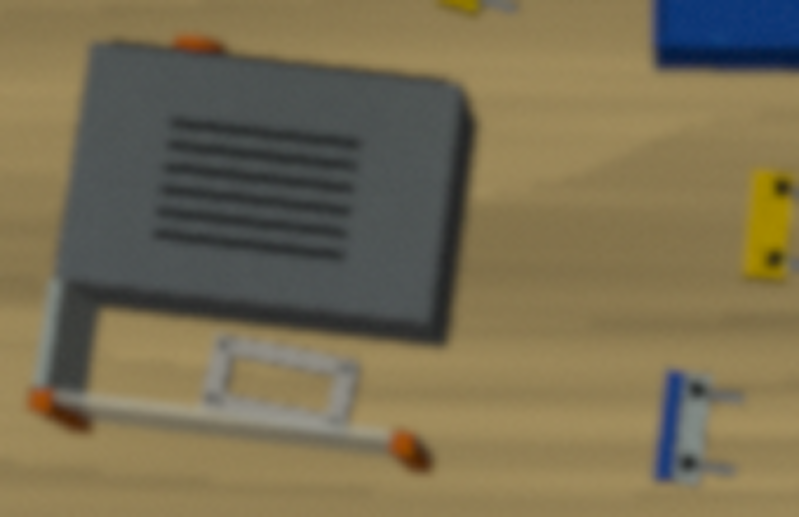

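View pics/t2.png

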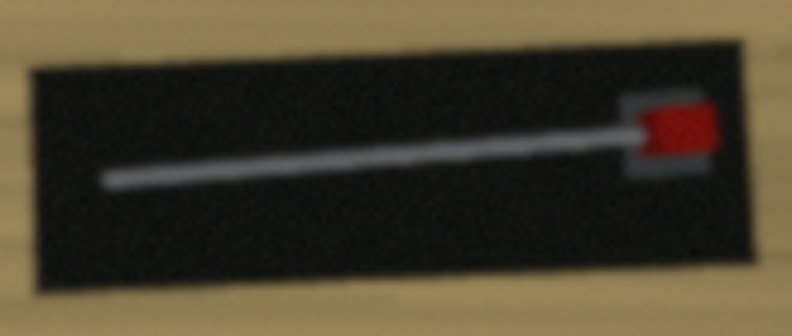

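View pics/s1.png

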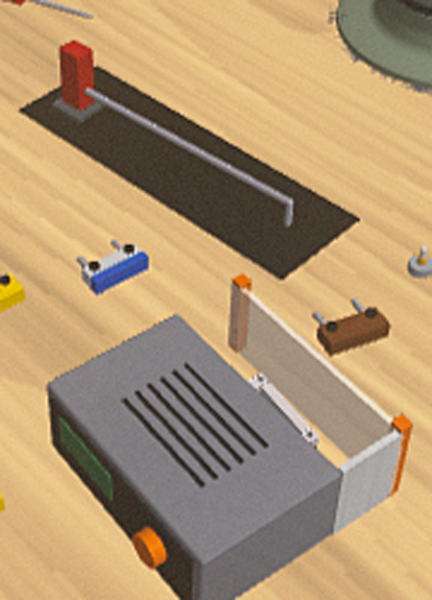

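```bash
cat > h.py <<'E'
import numpy as np
from workcell import telemetry, cams, job, bot
import cv2
def ray(n,u,v,z,c=None):
    c=c or cams.get_calibration(n)
    R=c["R"];t=c["t"];C=-R.T@t
    d=R.T@np.array([(u-c["cx"])/c["fx"],(v-c["cy"])/c["fy"],1.])
    return C+d*(z-C[2])/d[2]
def proj(n,X,c=None):
    c=c or cams.get_calibration(n)
    p=c["R"]@np.asarray(X,float)+c["t"]
    return np.array([c["fx"]*p[0]/p[2]+c["cx"],c["fy"]*p[1]/p[2]+c["cy"]])
E
python3 - <<'E'
from h import *
np.set_printoptions(precision=4,suppress=True)
def T1(u,v,z): return ray("top",u/4.7+170-.4,v/4.7+150-.4,z)
def T2(u,v,z): return ray("top",u/4.8+265-.4,v/4.8+270-.4,z)
def S1(u,v,z): return ray("scene",u/2.4+270-.3,v/2.4+150-.3,z)
for n in("top","scene"):
    c=cams.get_calibration(n);print(n,-c["R"].T@c["t"])
print("station side top edge",T1(75,287,.08),T1(437,327,.08))
print("station side scene",S1(178,316,.08),S1(342,472,.08))
print("panel top",T1(42,400,.085),T1(408,443,.085))
print("panel top posts scene",S1(242,282,.085),S1(400,422,.085))
print("posts bottom",T1(82,425,.0),T1(425,465,.0))
fr=np.array([T1(*p,.012) for p in((222,335),(358,365),(345,425),(205,400))]);print("frame",fr,fr.mean(0))
w=np.array([T1(*p,.012) for p in((233,358),(334,375),(327,415),(225,395))]);print("win",w.mean(0))
print("frame scene far edge corners?",S1(258,380,.012),S1(311,440,.012))
print("stop pad top front",T1(668,372,.016),T1(655,480,.016),"pad back",T1(687,374,.016),T1(675,481,.016),"base back",T1(709,378,.016),T1(700,481,.016))
print("stop scene front top",S1(97,281,.016),S1(147,254,.016),"front bottom",S1(98,292,0),S1(148,267,0))
print("mat",[T2(*p,.002) for p in((30,68),(740,40),(757,262),(38,293))])
print("bend",T2(105,181,.036),"scene bend",S1(290,204,.036),"toe bottom",S1(289,225,.002))
for n in("top","scene"):
    im=cv2.imread(f"pics/{n}0.png"); hsv=cv2.cvtColor(im,cv2.COLOR_BGR2HSV)
    m=((hsv[...,0]<6)|(hsv[...,0]>174))&(hsv[...,1]>180)&(hsv[...,2]>60)
    k,l,st,ce=cv2.connectedComponentsWithStats(m.astype(np.uint8))
    for i in range(1,k):
        if st[i,4]>30: print(n,st[i],ce[i])
print("handle top corners",[T2(*p,.082) for p in((645,108),(716,103),(719,149))])
E
```

```text
top [0.3905 0.0237 1.3331]
scene [1.1045 0.6866 0.8132]
station side top edge [0.6372 0.3668 0.08  ] [0.6189 0.1778 0.08  ]
station side scene [0.621  0.1849 0.08  ] [0.6388 0.3784 0.08  ]
panel top [0.5767 0.3794 0.085 ] [0.5573 0.1901 0.085 ]
panel top posts scene [0.5572 0.1956 0.085 ] [0.5751 0.3791 0.085 ]
posts bottom [0.5758 0.3808 0.    ] [0.5566 0.1917 0.    ]
frame [[0.6251 0.3036 0.012 ]
 [0.6096 0.2286 0.012 ]
 [0.5764 0.2345 0.012 ]
 [0.589  0.3113 0.012 ]] [0.6    0.2695 0.012 ]
win [0.5975 0.2709 0.012 ]
frame scene far edge corners? [0.5766 0.239  0.012 ] [0.5904 0.3121 0.012 ]
stop pad top front [0.6077 0.0592 0.016 ] [0.5484 0.0651 0.016 ] pad back [0.6067 0.0488 0.016 ] [0.548  0.0543 0.016 ] base back [0.6047 0.0368 0.016 ] [0.5483 0.0408 0.016 ]
stop scene front top [0.6042 0.0585 0.016 ] [0.5454 0.0625 0.016 ] front bottom [0.6028 0.0576 0.    ] [0.5456 0.064  0.    ]
mat [array([0.4664, 0.1609, 0.002 ]), array([ 0.4872, -0.2156,  0.002 ]), array([ 0.3709, -0.2234,  0.002 ]), array([0.3489, 0.1532, 0.002 ])]
bend [0.4072 0.1172 0.036 ] scene bend [0.4103 0.1185 0.036 ] toe bottom [0.4038 0.1145 0.002 ]
top [399 291  16  11 135] [406.8815 296.563 ]
top [489 319  39  18 313] [508.6613 327.3642]
scene [251 137  30  15 207] [264.9903 143.4058]
scene [295 167  14  28 160] [303.7    178.3875]
handle top corners [array([ 0.4468, -0.1537,  0.082 ]), array([ 0.4499, -0.189 ,  0.082 ]), array([ 0.4272, -0.1903,  0.082 ])]
```

```bash
cat >> h.py <<'E'
from scipy.spatial.transform import Rotation as Ro
def pose():
    s=telemetry.observe(); return s["position"],Ro.from_euler("xyz",s["tool_rot"]),s
def delta(p0,R0,p1,rpy1):
    d=R0.inv().apply(np.asarray(p1)-p0)/.15
    r=(R0.inv()*Ro.from_euler("xyz",rpy1)).as_rotvec()/(np.pi/4)
    return np.round(np.r_[d,r],3)
def st():
    s=telemetry.observe()
    print("t",round(s["clock"],2),"p",s["position"].round(4),"rot",s["tool_rot"].round(4),"F",s["force"].round(2),"M",s["moment"].round(2),"w",round(s["grip_width"],4),"q",s["qpos"].round(2))
E
python3 - <<'E'
from h import *
p,R,s=pose()
a=np.array([.437,-.174,.20]); 
for k in (1,2,3):
    f=k/3; p1=s["position"]*(1-f)+a*f; rpy=[np.pi,0,.307*(1-f)+1.671*f]
    print(p1,delta(p,R,p1,rpy)); p,R=p1,Ro.from_euler("xyz",rpy)
E
```

```text
[ 0.27143548 -0.45506606  0.23191912] [ 0.809 -0.726  0.107 -0.001 -0.    -0.579]
[ 0.35421774 -0.31453303  0.21595956] [ 1.046 -0.297  0.106  0.     0.    -0.579]
[ 0.437 -0.174  0.2  ] [ 1.07   0.192  0.106  0.     0.    -0.579]
```

>>> arm_command(deltas=[[1,0.81,-0.73,0.11,0,0,-0.58],[1,0.81,-0.73,0.11,0,0,-0.58],[1,0.81,-0.73,0.11,0,0,-0.58]], newtons=100)

```text
clock: 0.52
position: [0.2727, -0.4522, 0.2316]
tool_rot: [-3.141, -0.001, 0.769]
force: [-0.4, -1.3, 0.8]
grip_width: 0.0854
```

>>> arm_command(deltas=[[1,1,-0.3,0.11,0,0,-0.58],[1,1,-0.3,0.11,0,0,-0.58],[1,1,-0.3,0.11,0,0,-0.58],[1,1,-0.3,0.11,0,0,-0.58]])

```text
clock: 1.02
position: [0.3499, -0.3167, 0.2152]
tool_rot: [-3.141, -0.001, 1.222]
force: [-0.6, -0.4, -0.1]
grip_width: 0.0857
```

```bash
python3 - <<'E'
from h import *
st()
p,R,s=pose()
print(delta(p,R,[.437,-.174,.20],[np.pi,0,1.671]))
E
```

```text
t 1.02 p [ 0.3499 -0.3167  0.2152] rot [-3.1414e+00 -6.0000e-04  1.2222e+00] F [-0.6  -0.42 -0.13] M [-0.04  0.04 -0.03] w 0.0857 q [ 0.89  0.34 -0.34  2.01  0.15  0.81  0.11]
[ 1.093e+00  2.210e-01  1.020e-01 -0.000e+00 -1.000e-03 -5.710e-01]
```

>>> arm_command(deltas=[[1,1,0.22,0.1,0,0,-0.57],[1,1,0.22,0.1,0,0,-0.57],[1,1,0.22,0.1,0,0,-0.57],[1,1,0.22,0.1,0,0,-0.57]])

```text
clock: 1.52
position: [0.4324, -0.1884, 0.2001]
tool_rot: [3.142, -0.001, 1.667]
force: [-0.7, -0.2, -0.7]
grip_width: 0.0852
```

```bash
python3 - <<'E'
from h import *
st()
c=cams.get_calibration("wrist"); im=cams.grab_frame("wrist"); cv2.imwrite("pics/w1.png",im); st()
print("predicted handle top",proj("wrist",[.437,-.173,.082],c),"toe",proj("wrist",[.408,.1145,.002],c))
E
```

```text
t 1.52 p [ 0.4324 -0.1884  0.2001] rot [ 3.1415e+00 -6.0000e-04  1.6674e+00] F [-0.73 -0.22 -0.69] M [-0.    0.01  0.03] w 0.0852 q [ 0.67  0.38 -0.48  2.02  0.24  0.79  0.14]
t 1.57 p [ 0.4317 -0.1897  0.2001] rot [-3.1411e+00 -1.0000e-04  1.6646e+00] F [ 0.17 -0.69  0.29] M [-0.02  0.04 -0.01] w 0.0854 q [ 0.67  0.38 -0.48  2.02  0.24  0.79  0.14]
predicted handle top [328.91057641 219.52828609] toe [ 327.88056399 -232.90528821]
```

View pics/w1.png

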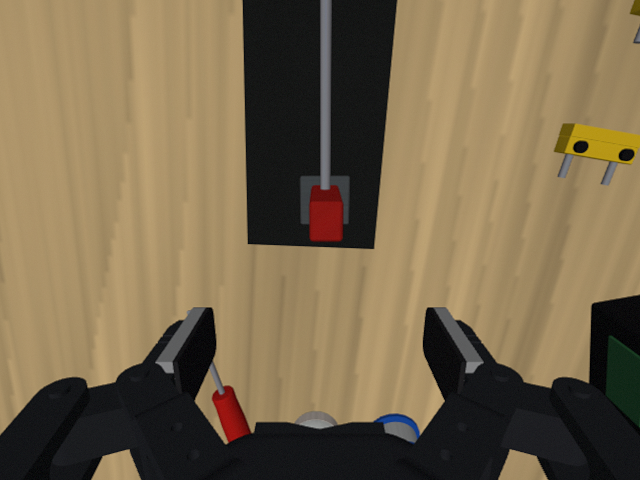

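```bash
python3 - <<'E'
from h import *
np.set_printoptions(precision=4,suppress=True)
im=cv2.imread("pics/w1.png"); c=cams.get_calibration("wrist")
cv2.imwrite("pics/w1c.png",cv2.resize(im[165:255,235:405],None,fx=4.6,fy=4.6,interpolation=cv2.INTER_CUBIC))
f=np.array([ray("wrist",u,v,.010,c) for u,v in((300.5,177),(349,177),(349,223.5),(301,223.5))]); print(f,f.mean(0))
print(ray("wrist",310,241,.082,c),ray("wrist",342,240.5,.082,c),ray("wrist",326,5,.036,c),ray("wrist",325.5,175,.036,c))
E
```

```text
[[ 0.4114 -0.1574  0.01  ]
 [ 0.4535 -0.1534  0.01  ]
 [ 0.4585 -0.1952  0.01  ]
 [ 0.4151 -0.1993  0.01  ]] [ 0.4346 -0.1763  0.01  ]
[ 0.4244 -0.1914  0.082 ] [ 0.4471 -0.1889  0.082 ] [ 0.4208 -0.0325  0.036 ] [ 0.4321 -0.15    0.036 ]
```

View pics/w1c.png

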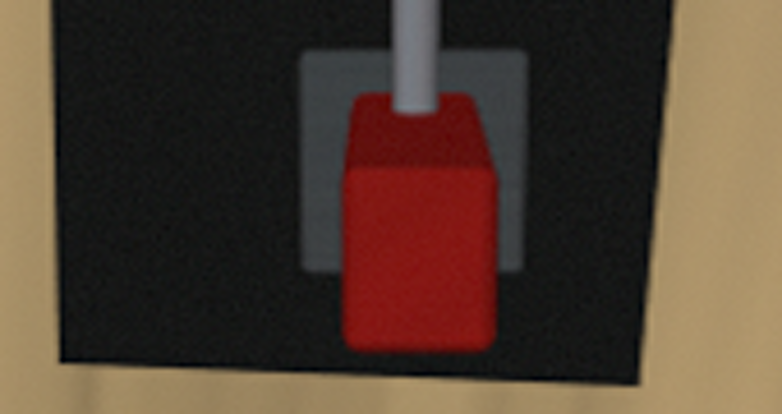

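```bash
python3 - <<'E'
from h import *
p,R,s=pose();st()
print(delta(p,R,[.4345,-.1755,.10],[np.pi,0,1.667]),delta(p,R,[.4345,-.1755,.050],[np.pi,0,1.667]))
E
```

```text
t 1.57 p [ 0.4317 -0.1897  0.2001] rot [-3.1411e+00 -1.0000e-04  1.6646e+00] F [ 0.17 -0.69  0.29] M [-0.02  0.04 -0.01] w 0.0854 q [ 0.67  0.38 -0.48  2.02  0.24  0.79  0.14]
[ 0.092  0.028  0.667 -0.001 -0.    -0.003] [ 9.200e-02  2.800e-02  1.001e+00 -1.000e-03 -0.000e+00 -3.000e-03]
```

>>> arm_command(deltas=[[1,0.09,0.03,0.1,0,0,0],[1,0.09,0.03,0.4,0,0,0],[1,0.09,0.03,0.7,0,0,0],[1,0.09,0.03,0.9,0,0,0],[1,0.09,0.03,1.0,0,0,0],[1,0.09,0.03,1.0,0,0,0]])

```text
clock: 2.33
position: [0.4345, -0.1761, 0.0501]
tool_rot: [-3.14, 0.0, 1.664]
force: [0.7, -0.8, 0.1]
grip_width: 0.0854
```

```bash
python3 - <<'E'
from h import *
st()
c=cams.get_calibration("wrist"); im=cams.grab_frame("wrist"); cv2.imwrite("pics/w2.png",im)
E
```

```text
t 2.33 p [ 0.4345 -0.1761  0.0501] rot [-3.1405  0.      1.664 ] F [ 0.72 -0.78  0.09] M [-0.03  0.    0.01] w 0.0854 q [ 0.51  0.63 -0.33  2.12  0.46  0.45 -0.08]
```

View pics/w2.png

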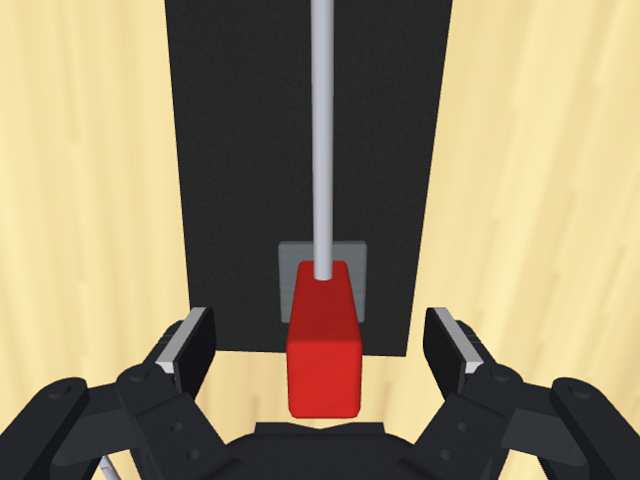

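The handle is centred between the pads at about (323,340). I'll close the gripper.

>>> arm_command(deltas=[[-1,0,0,0,0,0,0],[-1,0,0,0,0,0,0],[-1,0,0,0,0,0,0],[-1,0,0,0,0,0,0],[-1,0,0,0,0,0,0],[-1,0,0,0,0,0,0]], newtons=110)

```text
clock: 3.12
position: [0.4351, -0.1755, 0.0507]
tool_rot: [3.141, 0.0, 1.665]
force: [-0.9, -0.5, 9.3]
grip_width: 0.0227
```

>>> arm_command(deltas=[[-1,0,0,-0.1,0,0,0],[-1,0,0,-0.3,0,0,0],[-1,0,0,-0.5,0,0,0],[-1,0,0,-0.7,0,0,0],[-1,0,0,-0.8,0,0,0],[-1,0,0,-0.8,0,0,0]])

```text
clock: 3.88
position: [0.4351, -0.1757, 0.171]
tool_rot: [3.14, 0.001, 1.665]
force: [0.2, 0.6, -1.7]
grip_width: 0.023
```

```bash
python3 - <<'E'
from h import *
st()
cv2.imwrite("pics/t3.png",cams.grab_frame("top"));cv2.imwrite("pics/s3.png",cams.grab_frame("scene"))
st()
E
```

```text
t 3.88 p [ 0.4351 -0.1757  0.171 ] rot [3.1403e+00 9.0000e-04 1.6651e+00] F [ 0.2   0.57 -1.71] M [-0.06  0.02 -0.01] w 0.023 q [ 0.64  0.42 -0.48  2.06  0.29  0.73  0.07]
t 3.98 p [ 0.4345 -0.1754  0.1696] rot [-3.1408e+00 -3.0000e-04  1.6654e+00] F [-0.69 -1.04 -2.17] M [-0.12  0.04  0.02] w 0.0228 q [ 0.63  0.43 -0.48  2.06  0.29  0.72  0.07]
```

View pics/s3.png

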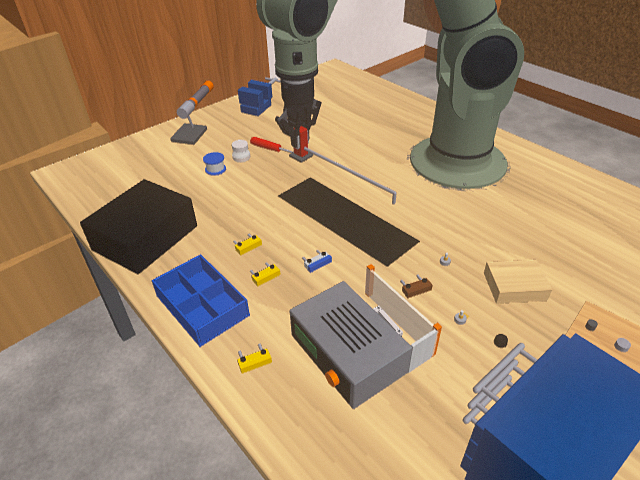

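View pics/t3.png

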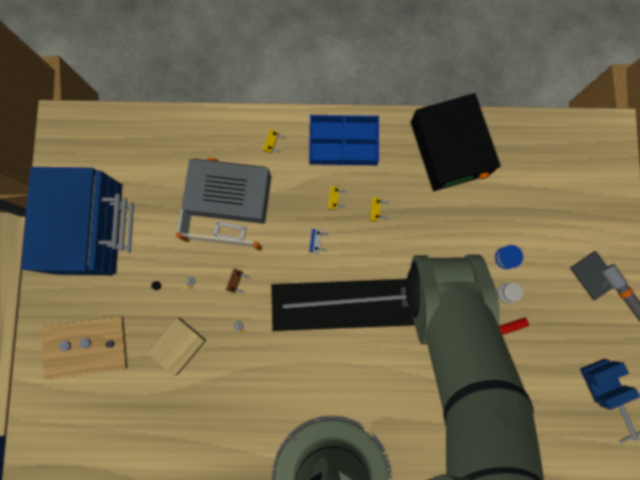

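```bash
python3 - <<'E'
from h import *
print(proj("scene",[.4065,.1135,.1216]),proj("scene",[.4065,.1135,.1216+.034]),proj("top",[.4065,.1135,.1556]))
s=cv2.imread("pics/s3.png");cv2.imwrite("pics/s3c.png",cv2.resize(s[130:230,270:430],None,fx=5,fy=5,interpolation=cv2.INTER_CUBIC))
E
```

```text
[392.96479231 203.73144871] [394.19432701 191.30432618] [284.28251614 306.88943595]
```

View pics/s3c.png

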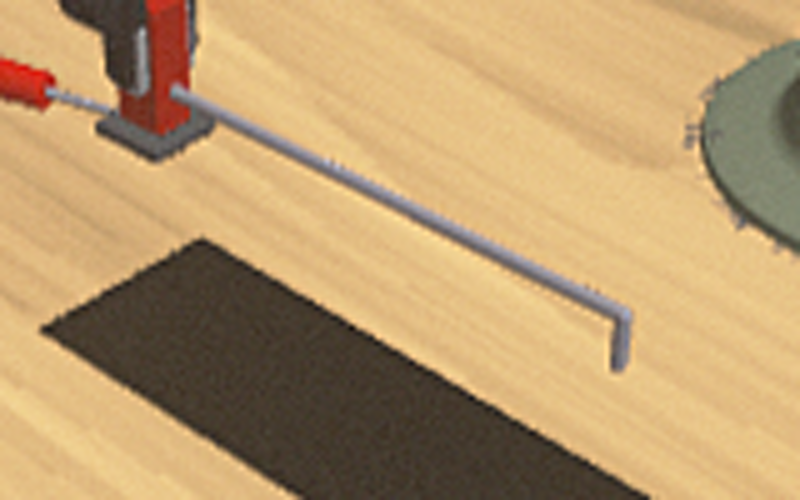

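```bash
python3 - <<'E'
import cv2
t=cv2.imread("pics/t3.png"); s=cv2.imread("pics/s3.png")
cv2.imwrite("pics/t4.png",cv2.resize(t[210:255,200:270],None,fx=11,fy=11,interpolation=cv2.INTER_CUBIC))
cv2.imwrite("pics/s4.png",cv2.resize(s[290:350,360:420],None,fx=10,fy=10,interpolation=cv2.INTER_CUBIC))
E
```

```text
(no output)
```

View pics/t4.png

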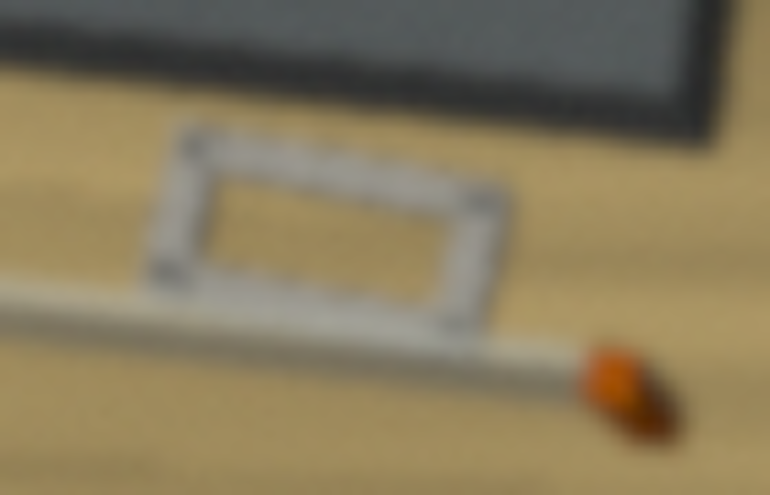

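View pics/s4.png

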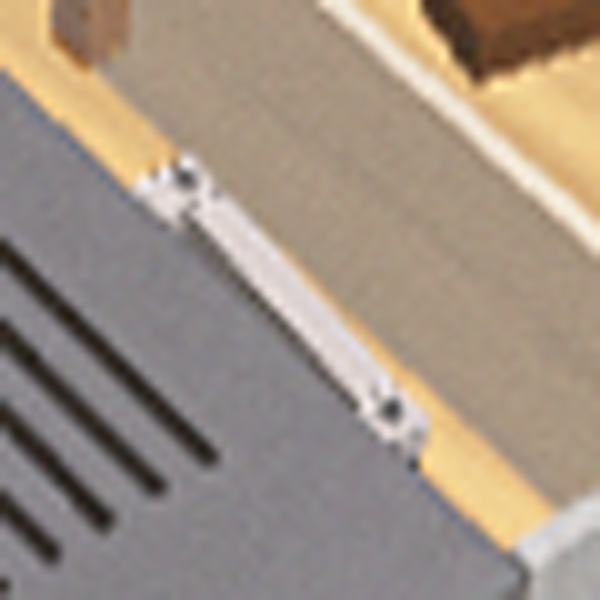

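```bash
python3 - <<'E'
from h import *
np.set_printoptions(precision=4,suppress=True)
T=lambda u,v,z=.012: ray("top",u/11+200-.45,v/11+210-.45,z)[:2]
S=lambda u,v,z=.012: ray("scene",u/10+360-.45,v/10+290-.45,z)[:2]
w=np.array([T(215,180),T(445,215),T(435,312),T(200,265)]);print("win",w,w.mean(0))
h=np.array([T(192,145),T(480,203),T(455,325),T(167,272)]);print("screws",h,h.mean(0))
print("station bottom edge z0",T(0,60,0),T(700,140,0))
hs=np.array([S(187,178),S(392,410)]);print("scene screws",hs,np.linalg.norm(hs[1]-hs[0]))
print("outer corners scene",S(190,153),S(428,428))
print("panel bottom inner scene z0",S(100,75,0),S(555,510,0),"mouth corner panel post",S(95,68,0))
E
```

```text
win [[0.612  0.2972]
 [0.6046 0.2432]
 [0.5817 0.2447]
 [0.5919 0.2998]] [0.5976 0.2712]
screws [[0.6202 0.303 ]
 [0.6075 0.2352]
 [0.5787 0.2399]
 [0.5901 0.3075]] [0.5992 0.2714]
station bottom edge z0 [0.642  0.3518] [0.6254 0.1858]
scene screws [[0.5737 0.2391]
 [0.5866 0.3073]] 0.06941999932802406
outer corners scene [0.5684 0.2348] [0.5847 0.315 ]
panel bottom inner scene z0 [0.5589 0.2002] [0.5733 0.3393] mouth corner panel post [0.5583 0.1981]
```

```bash
python3 - <<'E'
from h import *
p,R,s=pose();st()
print(delta(p,R,[.567,-.0306,.170],[np.pi,0,1.474]))
E
```

```text
t 3.98 p [ 0.4345 -0.1754  0.1696] rot [-3.1408e+00 -3.0000e-04  1.6654e+00] F [-0.69 -1.04 -2.17] M [-0.12  0.04  0.02] w 0.0228 q [ 0.63  0.43 -0.48  2.06  0.29  0.72  0.07]
[ 0.878  0.97  -0.003 -0.001 -0.     0.244]
```

>>> arm_command(deltas=[[-1,0.1,0.12,0,0,0,0.03],[-1,0.28,0.31,0,0,0,0.08],[-1,0.5,0.54,0,0,0,0.14],[-1,0.7,0.77,0,0,0,0.2],[-1,0.82,0.91,0,0,0,0.23],[-1,0.88,0.97,0,0,0,0.245],[-1,0.88,0.97,0,0,0,0.245],[-1,0.88,0.97,0,0,0,0.245]])

```text
clock: 4.97
position: [0.5665, -0.0314, 0.17]
tool_rot: [-3.141, 0.001, 1.472]
force: [-0.2, 0.0, -2.2]
grip_width: 0.0229
```

```bash
python3 - <<'E'
from h import *
st()
t=cams.grab_frame("top");s=cams.grab_frame("scene");st()
p,R,_=pose()
toe=p+R.apply([.29,0,.0484]);bend=toe+[0,0,.034];print("toe",toe,"top proj bend",proj("top",bend),"scene toe",proj("scene",toe),proj("scene",bend))
cv2.imwrite("pics/t5.png",cv2.resize(t[200:270,200:330],None,fx=6,fy=6,interpolation=cv2.INTER_CUBIC))
cv2.imwrite("pics/s5.png",cv2.resize(s[200:350,270:450],None,fx=4,fy=4,interpolation=cv2.INTER_CUBIC))
E
```

```text
t 4.97 p [ 0.5665 -0.0314  0.17  ] rot [-3.1407e+00  7.0000e-04  1.4723e+00] F [-0.23  0.01 -2.18] M [-0.13  0.   -0.04] w 0.0229 q [ 0.25  0.56 -0.42  1.81  0.3   0.84 -0.41]
t 5.08 p [ 0.5668 -0.0314  0.1703] rot [-3.1413e+00  5.0000e-04  1.4720e+00] F [-0.87  0.22 -2.23] M [-0.04 -0.01 -0.  ] w 0.0226 q [ 0.25  0.56 -0.42  1.81  0.3   0.84 -0.41]
toe [0.59535972 0.25718279 0.12173251] top proj bend [223.72130601 222.78137511] scene toe [380.62174782 280.20713551] [381.78229309 267.30650704]
```

View pics/t5.png

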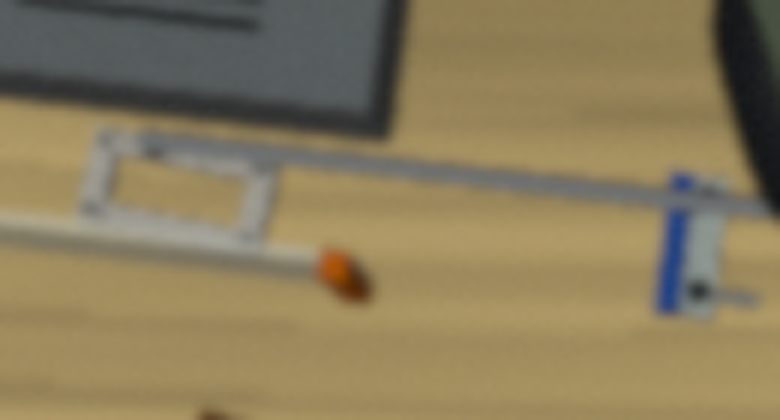

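View pics/s5.png

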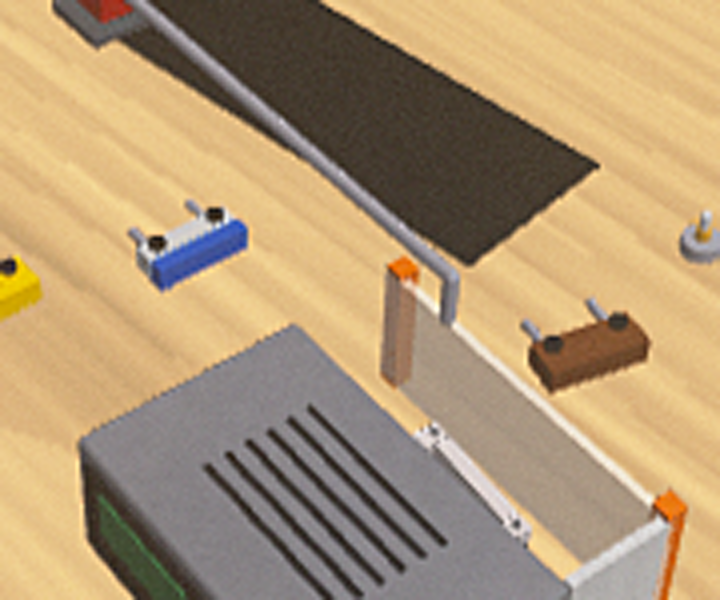

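>>> arm_command(deltas=[[-1,0,0,0.1,0,0,0],[-1,0,0,0.28,0,0,0],[-1,0,0,0.45,0,0,0],[-1,0,0,0.57,0,0,0],[-1,0,0,0.65,0,0,0],[-1,0,0,0.65,0,0,0]])

```text
clock: 5.82
position: [0.567, -0.0302, 0.0722]
tool_rot: [-3.141, 0.0, 1.473]
force: [-0.3, 0.8, -1.3]
grip_width: 0.0224
```

```bash
python3 - <<'E'
from h import *
st()
t=cams.grab_frame("top");s=cams.grab_frame("scene");st()
p,R,_=pose()
toe=p+R.apply([.29,0,.0484]);bend=toe+[0,0,.034];print("toe",toe,"top proj bend",proj("top",bend),"scene toe",proj("scene",toe),proj("scene",bend))
cv2.imwrite("pics/t6.png",cv2.resize(t[210:260,200:280],None,fx=10,fy=10,interpolation=cv2.INTER_CUBIC))
cv2.imwrite("pics/s6.png",cv2.resize(s[250:350,330:430],None,fx=6,fy=6,interpolation=cv2.INTER_CUBIC))
E
```

```text
t 5.83 p [ 0.567  -0.0302  0.0722] rot [-3.1406  0.      1.4731] F [-0.33  0.77 -1.27] M [-0.1  -0.03  0.03] w 0.0224 q [ 0.2   0.7  -0.36  1.86  0.38  0.65 -0.49]
t 5.92 p [ 0.5676 -0.0302  0.0733] rot [ 3.1409e+00 -1.0000e-04  1.4730e+00] F [ 0.12  0.24 -1.35] M [-0.05 -0.01  0.01] w 0.023 q [ 0.2   0.7  -0.36  1.86  0.38  0.65 -0.49]
toe [0.59596569 0.25841708 0.02490492] top proj bend [230.69900248 229.35945914] scene toe [377.83317559 314.32589465] [378.85652527 303.02120296]
```

View pics/t6.png

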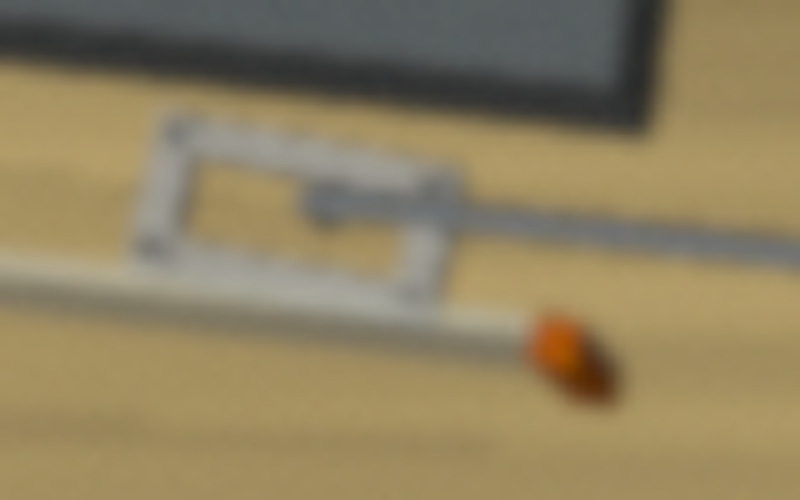

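View pics/s6.png

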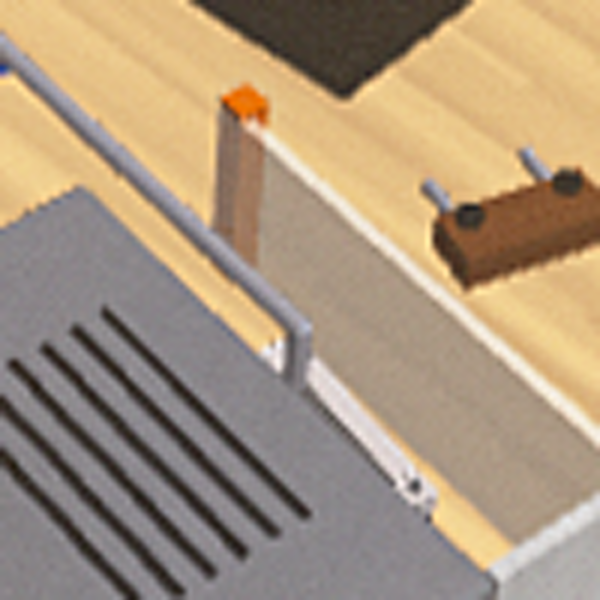

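>>> arm_command(deltas=[[-1,0,0,0.05,0,0,0],[-1,0,0,0.1,0,0,0],[-1,0,0,0.14,0,0,0],[-1,0,0,0.14,0,0,0],[-1,0,0,0.14,0,0,0]])

```text
clock: 6.55
position: [0.5674, -0.0302, 0.0519]
tool_rot: [3.142, -0.0, 1.473]
force: [-0.2, 0.3, -1.7]
grip_width: 0.0226
```

```bash
python3 - <<'E'
from h import *
st()
t=cams.grab_frame("top");st()
cv2.imwrite("pics/t7.png",cv2.resize(t[210:260,200:280],None,fx=10,fy=10,interpolation=cv2.INTER_CUBIC))
E
```

```text
t 6.55 p [ 0.5674 -0.0302  0.0519] rot [ 3.1415 -0.      1.4732] F [-0.24  0.25 -1.68] M [-0.02 -0.    0.01] w 0.0226 q [ 0.19  0.73 -0.34  1.87  0.4   0.61 -0.5 ]
t 6.6 p [ 0.5674 -0.0302  0.052 ] rot [ 3.1414 -0.      1.4731] F [-0.24  0.47 -0.83] M [-0.06 -0.04 -0.01] w 0.023 q [ 0.19  0.73 -0.34  1.87  0.4   0.61 -0.5 ]
```

View pics/t7.png

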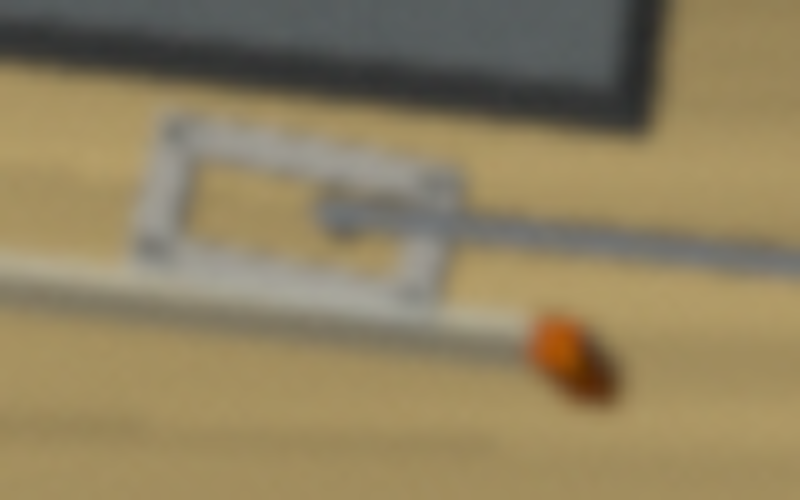

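>>> arm_command(deltas=[[-1,-0.03,0,0,0,0,0],[-1,-0.08,0,0,0,0,0],[-1,-0.16,0,0,0,0,0],[-1,-0.25,0,0,0,0,0],[-1,-0.34,0,0,0,0,0],[-1,-0.43,0,0,0,0,0],[-1,-0.5,0,0,0,0,0],[-1,-0.54,0,0,0,0,0]])

```text
clock: 7.6
position: [0.5593, -0.1116, 0.0518]
tool_rot: [-3.142, 0.0, 1.473]
force: [0.1, 1.0, -0.8]
grip_width: 0.0229
```

```bash
python3 - <<'E'
from h import *
st()
t=cams.grab_frame("top");st()
cv2.imwrite("pics/t8.png",cv2.resize(t[205:265,200:330],None,fx=6,fy=6,interpolation=cv2.INTER_CUBIC))
E
```

```text
t 7.6 p [ 0.5593 -0.1116  0.0518] rot [-3.1415  0.      1.4726] F [ 0.06  0.97 -0.79] M [ 0.05 -0.07 -0.01] w 0.0229 q [ 0.34  0.73 -0.35  1.86  0.41  0.62 -0.36]
t 7.65 p [ 0.5592 -0.1122  0.0518] rot [-3.1415e+00  4.0000e-04  1.4721e+00] F [ 0.13 -0.61 -2.  ] M [-0.13  0.07 -0.  ] w 0.023 q [ 0.34  0.73 -0.35  1.86  0.41  0.62 -0.36]
```

View pics/t8.png

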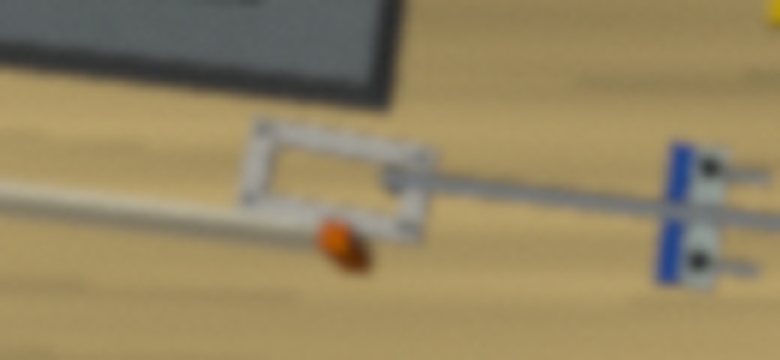

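>>> arm_command(deltas=[[-1,-0.05,0,0,0,0,0],[-1,-0.12,0,0,0,0,0],[-1,-0.21,0,0,0,0,0],[-1,-0.3,0,0,0,0,0],[-1,-0.39,0,0,0,0,0],[-1,-0.47,0,0,0,0,0],[-1,-0.53,0,0,0,0,0],[-1,-0.55,0,0,0,0,0]])

```text
clock: 8.65
position: [0.5512, -0.1936, 0.0518]
tool_rot: [-3.142, -0.0, 1.472]
force: [0.0, 0.7, -1.7]
grip_width: 0.0229
```

```bash
python3 - <<'E'
from h import *
st()
t=cams.grab_frame("top");s=cams.grab_frame("scene");st()
cv2.imwrite("pics/t9.png",cv2.resize(t[205:265,220:330],None,fx=7,fy=7,interpolation=cv2.INTER_CUBIC))
cv2.imwrite("pics/s9.png",cv2.resize(s[210:310,270:400],None,fx=6,fy=6,interpolation=cv2.INTER_CUBIC))
E
```

```text
t 8.65 p [ 0.5512 -0.1936  0.0518] rot [-3.1416 -0.      1.4725] F [ 0.03  0.68 -1.73] M [ 0.1  -0.04 -0.04] w 0.0229 q [ 0.49  0.75 -0.36  1.82  0.42  0.64 -0.22]
t 8.75 p [ 0.5513 -0.1931  0.0518] rot [-3.1415e+00 -1.0000e-04  1.4728e+00] F [ 0.14  0.62 -1.88] M [ 0.01  0.01 -0.04] w 0.023 q [ 0.49  0.75 -0.36  1.82  0.42  0.64 -0.22]
```

View pics/t9.png

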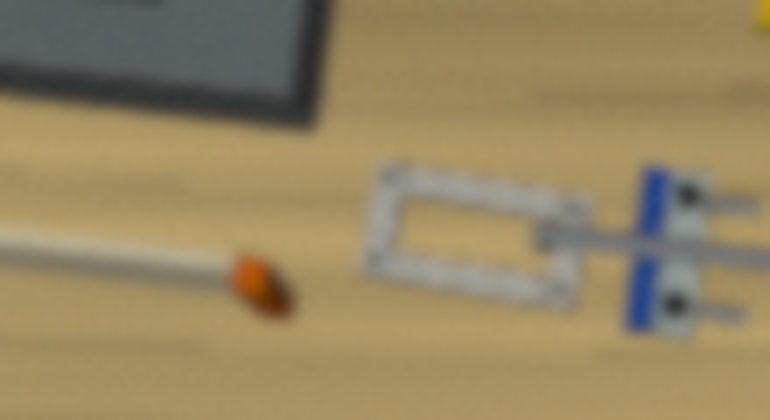

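View pics/s9.png

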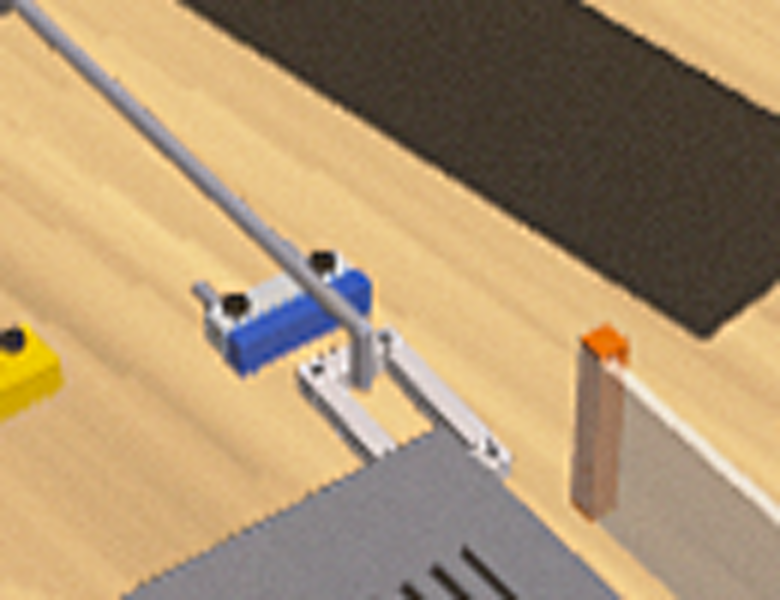

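>>> arm_command(deltas=[[-1,-0.015,0,0,0,0,0],[-1,-0.03,0,0,0,0,0],[-1,-0.045,0,0,0,0,0],[-1,-0.06,0,0,0,0,0],[-1,-0.07,0,0,0,0,0],[-1,-0.08,0,0,0,0,0]])

```text
clock: 9.5
position: [0.5502, -0.205, 0.0518]
tool_rot: [3.142, -0.0, 1.473]
force: [-0.2, 0.7, -1.3]
grip_width: 0.0227
```

```bash
python3 - <<'E'
from h import *
st()
t=cams.grab_frame("top");s=cams.grab_frame("scene");st()
cv2.imwrite("pics/t10.png",cv2.resize(t[205:265,220:330],None,fx=7,fy=7,interpolation=cv2.INTER_CUBIC))
cv2.imwrite("pics/s10.png",cv2.resize(s[210:310,270:400],None,fx=6,fy=6,interpolation=cv2.INTER_CUBIC))
E
```

```text
t 9.5 p [ 0.5502 -0.205   0.0518] rot [ 3.1416e+00 -1.0000e-04  1.4731e+00] F [-0.17  0.69 -1.28] M [ 0.07 -0.02 -0.03] w 0.0227 q [ 0.51  0.75 -0.37  1.82  0.42  0.65 -0.2 ]
t 9.6 p [ 0.5501 -0.2051  0.0518] rot [3.1416e+00 1.0000e-04 1.4728e+00] F [-0.04 -0.47 -1.4 ] M [-0.03  0.02 -0.03] w 0.0227 q [ 0.51  0.75 -0.37  1.82  0.42  0.65 -0.2 ]
```

View pics/t10.png

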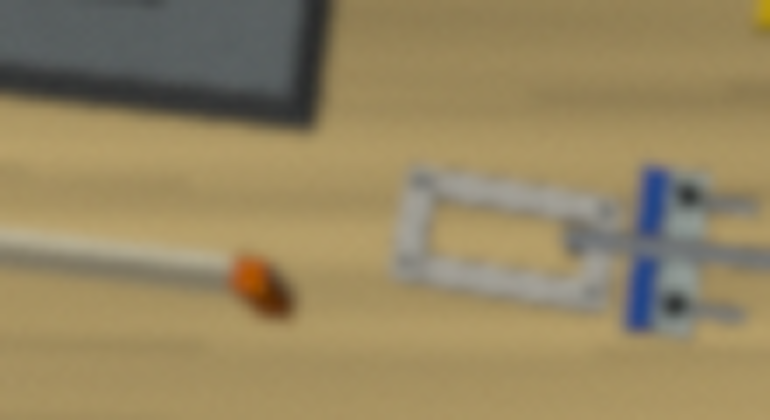

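View pics/s10.png

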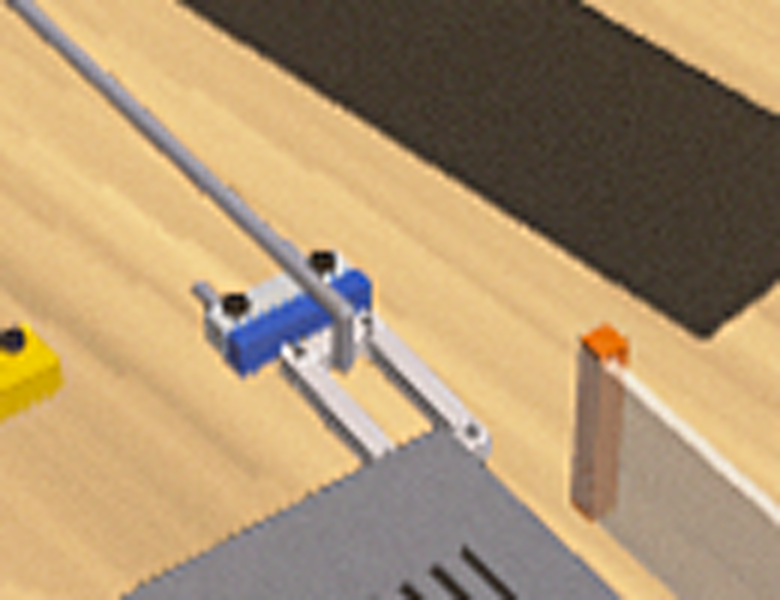

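>>> arm_command(deltas=[[-1,-0.007,0,0,0,0,0],[-1,-0.013,0,0,0,0,0],[-1,-0.02,0,0,0,0,0],[-1,-0.027,0,0,0,0,0],[-1,-0.033,0,0,0,0,0],[-1,-0.033,0,0,0,0,0]])

```text
clock: 10.35
position: [0.5497, -0.21, 0.0518]
tool_rot: [-3.142, 0.0, 1.473]
force: [0.2, 0.8, -1.3]
grip_width: 0.023
```

>>> arm_command(deltas=[[-1,-0.004,0,0,0,0,0],[-1,-0.007,0,0,0,0,0]])

```text
clock: 10.6
position: [0.5496, -0.2108, 0.0518]
tool_rot: [3.142, -0.0, 1.473]
force: [0.3, 1.2, -1.9]
grip_width: 0.0226
```

>>> arm_command(deltas=[[-1,-0.004,0,0,0,0,0],[-1,-0.007,0,0,0,0,0]])

```text
clock: 10.85
position: [0.5494, -0.2116, 0.0517]
tool_rot: [-3.141, -0.0, 1.473]
force: [0.2, 3.4, -2.3]
grip_width: 0.0226
```

>>> arm_command(deltas=[[-1,-0.003,0,0,0,0,0],[-1,-0.005,0,0,0,0,0]])

```text
clock: 11.1
position: [0.5495, -0.2118, 0.0517]
tool_rot: [-3.141, -0.001, 1.474]
force: [-0.1, 8.0, -3.6]
grip_width: 0.023
```

>>> arm_command(deltas=[[-1,0,0,0,0,0,0]])

```text
clock: 11.22
position: [0.5495, -0.2118, 0.0517]
tool_rot: [-3.141, -0.001, 1.474]
force: [0.2, 6.4, -2.4]
grip_width: 0.0227
```

>>> arm_command(deltas=[[-1,0,0,0,0,0,0],[-1,0,0,0,0,0,0],[-1,0,0,0,0,0,0]])

```text
clock: 11.6
position: [0.5495, -0.2118, 0.0517]
tool_rot: [-3.142, -0.001, 1.474]
force: [-0.2, 6.8, -3.3]
grip_width: 0.0233
```

>>> arm_command(deltas=[[-1,0,0,0,0,0,0],[-1,0,0,0,0,0,0],[-1,0,0,0,0,0,0],[-1,0,0,0,0,0,0]])

```text
clock: 12.1
position: [0.5495, -0.2118, 0.0517]
tool_rot: [-3.141, -0.001, 1.474]
force: [-0.0, 6.1, -2.2]
grip_width: 0.0226
```

```bash
python3 - <<'E'
from h import *
st()
t=cams.grab_frame("top");s=cams.grab_frame("scene");st()
cv2.imwrite("pics/t11.png",cv2.resize(t[205:265,220:330],None,fx=7,fy=7,interpolation=cv2.INTER_CUBIC))
cv2.imwrite("pics/s11.png",cv2.resize(s[210:310,270:400],None,fx=6,fy=6,interpolation=cv2.INTER_CUBIC))
E
```

```text
t 12.1 p [ 0.5495 -0.2118  0.0517] rot [-3.1414e+00 -1.0000e-03  1.4738e+00] F [-0.04  6.13 -2.21] M [ 1.25 -0.05  0.09] w 0.0226 q [ 0.52  0.75 -0.37  1.81  0.42  0.65 -0.19]
t 12.2 p [ 0.5495 -0.2117  0.0517] rot [-3.1414e+00 -1.0000e-03  1.4738e+00] F [-0.07  6.24 -3.94] M [ 1.21 -0.04  0.06] w 0.0227 q [ 0.52  0.75 -0.37  1.81  0.42  0.65 -0.19]
```

View pics/t11.png

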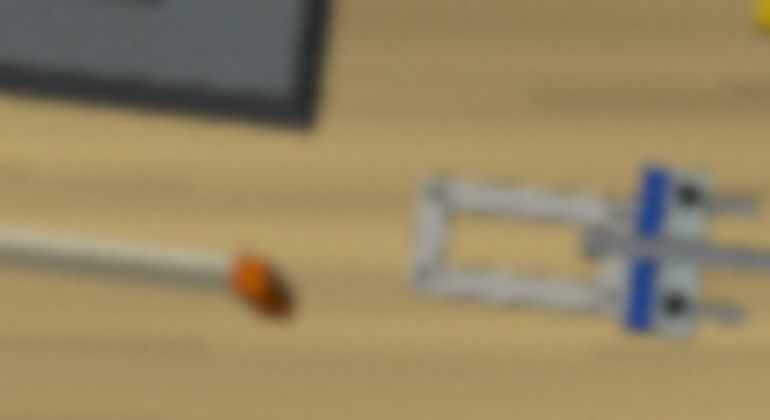

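View pics/s11.png

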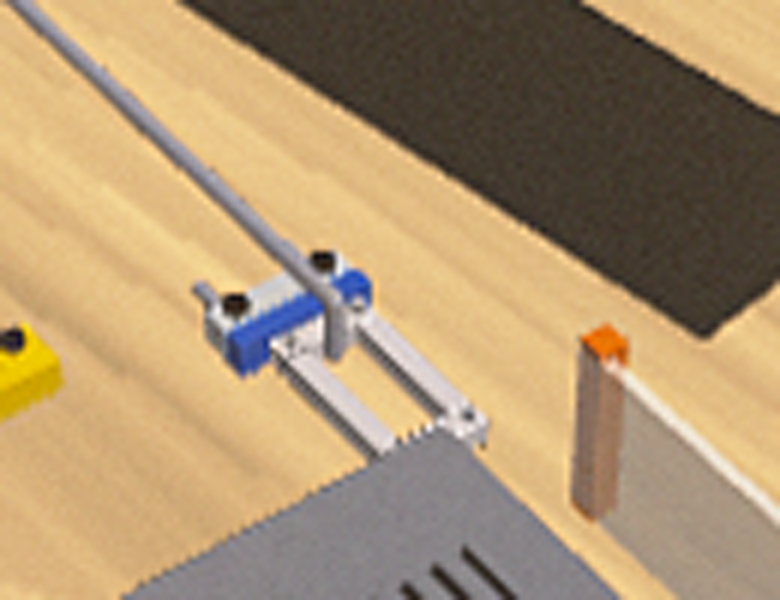

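>>> arm_command(deltas=[[-1,0.007,0,0,0,0,0],[-1,0.02,0,0,0,0,0],[-1,0.04,0,0,0,0,0],[-1,0.06,0,0,0,0,0],[-1,0.07,0,0,0,0,0],[-1,0.07,0,0,0,0,0]])

```text
clock: 12.95
position: [0.5505, -0.2021, 0.0518]
tool_rot: [3.142, -0.0, 1.473]
force: [-0.1, -0.3, -1.4]
grip_width: 0.0231
```

>>> arm_command(deltas=[[-1,0,0,-0.04,0,0,0],[-1,0,0,-0.12,0,0,0],[-1,0,0,-0.25,0,0,0],[-1,0,0,-0.4,0,0,0],[-1,0,0,-0.5,0,0,0],[-1,0,0,-0.53,0,0,0],[-1,0,0,-0.53,0,0,0]])

```text
clock: 13.82
position: [0.5504, -0.2023, 0.1313]
tool_rot: [3.141, 0.0, 1.473]
force: [0.7, 0.3, -1.5]
grip_width: 0.0228
```

```bash
python3 - <<'E'
from h import *
st()
t=cams.grab_frame("top");s=cams.grab_frame("scene");st()
p,R,_=pose()
print(delta(p,R,[.4345,-.1755,.12],[np.pi,0,1.667]))
toe=p+R.apply([.29,0,.0484]);print(toe,proj("scene",toe))
cv2.imwrite("pics/t12.png",cv2.resize(t[205:265,220:330],None,fx=7,fy=7,interpolation=cv2.INTER_CUBIC))
cv2.imwrite("pics/s12.png",cv2.resize(s[170:310,260:440],None,fx=4.2,fy=4.2,interpolation=cv2.INTER_CUBIC))
E
```

```text
t 13.82 p [ 0.5504 -0.2023  0.1313] rot [3.1415e+00 1.0000e-04 1.4730e+00] F [ 0.7   0.33 -1.49] M [-0.06 -0.02 -0.02] w 0.0228 q [ 0.54  0.64 -0.42  1.79  0.35  0.79 -0.15]
t 13.93 p [ 0.5501 -0.2021  0.1307] rot [-3.1407e+00 -2.0000e-04  1.4731e+00] F [ 0.35 -0.48 -2.1 ] M [-0.07  0.01  0.01] w 0.0229 q [ 0.54  0.64 -0.42  1.79  0.35  0.79 -0.15]
[ 0.101 -0.784  0.072 -0.001 -0.    -0.247]
[0.57834798 0.0865107  0.08236174] [326.933856   245.86451825]
```

View pics/t12.png

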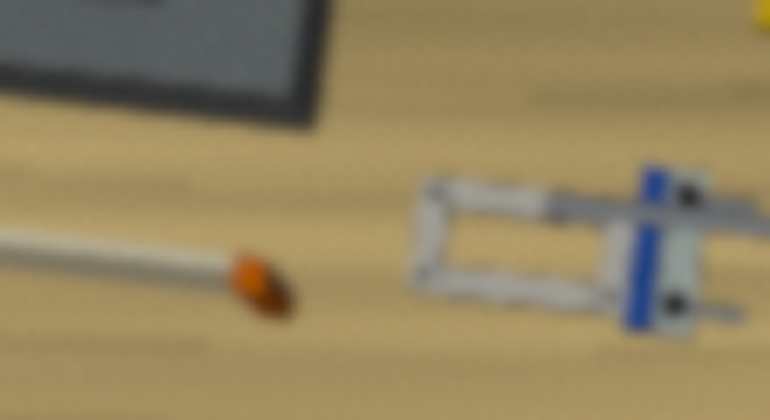

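View pics/s12.png

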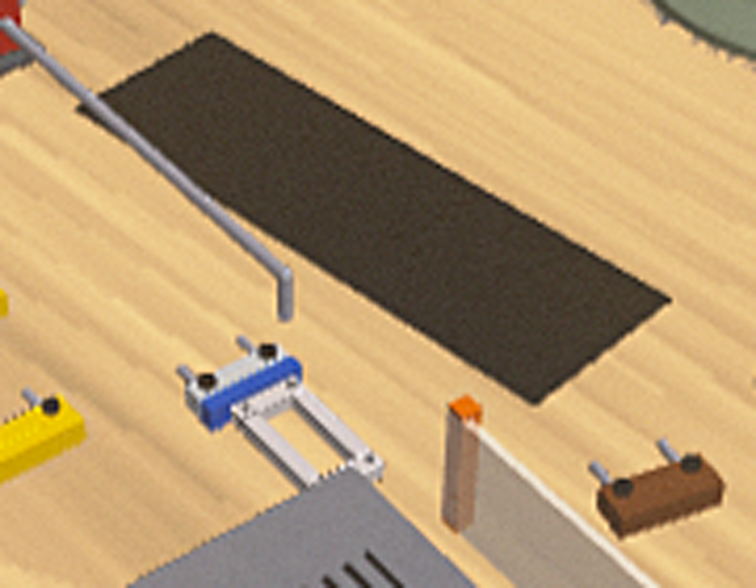

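```bash
python3 - <<'E'
from h import *
p,R,_=pose()
print(delta(p,R,[.4325,-.165,.12],[np.pi,0,1.667]))
E
```

```text
[ 0.17  -0.804  0.072 -0.001 -0.    -0.247]
```

>>> arm_command(deltas=[[-1,0.02,-0.08,0,0,0,-0.02],[-1,0.05,-0.25,0,0,0,-0.08],[-1,0.09,-0.45,0.02,0,0,-0.14],[-1,0.13,-0.63,0.05,0,0,-0.2],[-1,0.16,-0.76,0.07,0,0,-0.235],[-1,0.17,-0.8,0.07,0,0,-0.247],[-1,0.17,-0.8,0.07,0,0,-0.247],[-1,0.17,-0.8,0.07,0,0,-0.247]])

```text
clock: 14.92
position: [0.4341, -0.1652, 0.1209]
tool_rot: [3.141, 0.0, 1.667]
force: [0.0, 0.5, -1.8]
grip_width: 0.023
```

```bash
python3 - <<'E'
from h import *
st()
s=cams.grab_frame("scene");p,R,_=pose();st()
toe=p+R.apply([.29,0,.0484]);print(toe,proj("scene",toe))
print(delta(p,R,[.4325,-.165,.0515],[np.pi,0,1.667]))
cv2.imwrite("pics/s13.png",cv2.resize(s[130:310,260:440],None,fx=3.3,fy=3.3,interpolation=cv2.INTER_CUBIC))
E
```

```text
t 14.93 p [ 0.4341 -0.1652  0.1209] rot [3.141  0.     1.6667] F [ 0.    0.45 -1.84] M [-0.06  0.03  0.05] w 0.023 q [ 0.61  0.51 -0.48  2.1   0.4   0.62 -0.05]
t 14.97 p [ 0.4341 -0.1652  0.1208] rot [ 3.1411 -0.      1.6668] F [ 0.14 -0.27 -1.75] M [-0.08 -0.01 -0.01] w 0.0229 q [ 0.61  0.51 -0.48  2.1   0.4   0.62 -0.05]
[0.40630712 0.12346036 0.07243896] [394.57415868 222.88777226]
[ 0.002 -0.011  0.462  0.001 -0.    -0.   ]
```

View pics/s13.png

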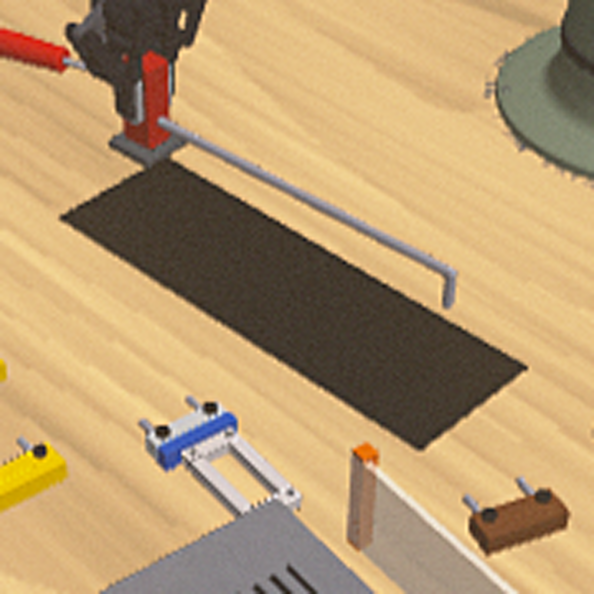

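>>> arm_command(deltas=[[-1,0,0,0.06,0,0,0],[-1,0,0,0.18,0,0,0],[-1,0,0,0.3,0,0,0],[-1,0,0,0.39,0,0,0],[-1,0,0,0.44,0,0,0],[-1,0,0,0.462,0,0,0],[-1,0,0,0.462,0,0,0]])

```text
clock: 15.85
position: [0.4336, -0.1651, 0.0516]
tool_rot: [3.141, 0.0, 1.667]
force: [-0.6, -0.0, -1.1]
grip_width: 0.0227
```

>>> arm_command(deltas=[[-1,0,0,0.003,0,0,0],[-1,0,0,0.006,0,0,0]])

```text
clock: 16.1
position: [0.4337, -0.1652, 0.0509]
tool_rot: [3.141, 0.0, 1.667]
force: [-0.8, 0.7, -0.5]
grip_width: 0.0231
```

>>> arm_command(deltas=[[-1,0,0,0.003,0,0,0],[-1,0,0,0.003,0,0,0]])

```text
clock: 16.35
position: [0.4338, -0.1653, 0.0507]
tool_rot: [3.141, 0.001, 1.667]
force: [-2.2, 0.3, 13.2]
grip_width: 0.0232
```

>>> arm_command(deltas=[[-0.2,0,0,-0.001,0,0,0],[0.2,0,0,-0.001,0,0,0],[0.6,0,0,-0.001,0,0,0],[1,0,0,-0.001,0,0,0],[1,0,0,-0.001,0,0,0],[1,0,0,-0.001,0,0,0]])

```text
clock: 17.1
position: [0.4335, -0.1651, 0.0503]
tool_rot: [-3.142, -0.0, 1.667]
force: [0.1, -0.3, 0.9]
grip_width: 0.0855
```

```bash
python3 - <<'E'
from h import *
st()
cv2.imwrite("pics/w14.png",cams.grab_frame("wrist"))
s=cams.grab_frame("scene");cv2.imwrite("pics/s14.png",cv2.resize(s[130:310,260:440],None,fx=3.3,fy=3.3,interpolation=cv2.INTER_CUBIC))
E
```

```text
t 17.1 p [ 0.4335 -0.1651  0.0503] rot [-3.1415e+00 -1.0000e-04  1.6671e+00] F [ 0.1  -0.3   0.85] M [-0.02  0.02  0.04] w 0.0855 q [ 0.52  0.63 -0.37  2.14  0.51  0.46 -0.16]
```

View pics/w14.png

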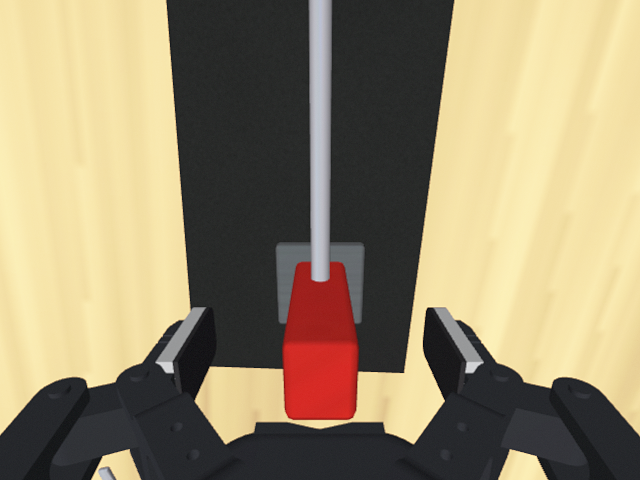

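View pics/s14.png

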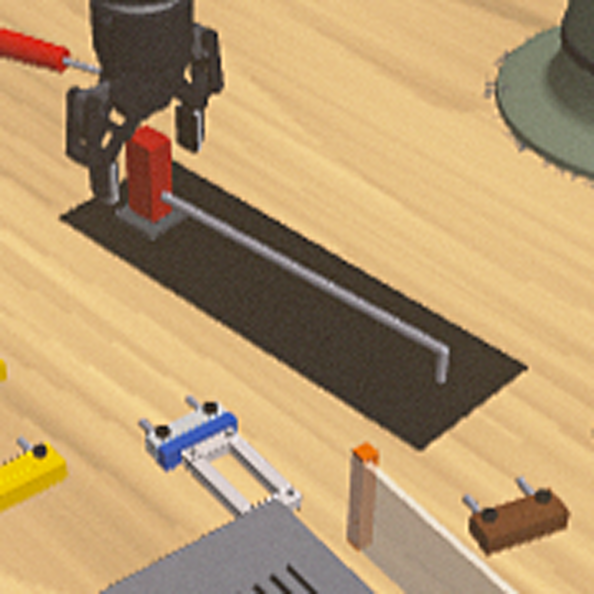

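Released: the rod stands upright with its foot and toe on the mat. I'll withdraw straight up.

>>> arm_command(deltas=[[1,0,0,-0.1,0,0,0],[1,0,0,-0.3,0,0,0],[1,0,0,-0.6,0,0,0],[1,0,0,-0.9,0,0,0],[1,0,0,-1,0,0,0],[1,0,0,-1,0,0,0]])

```text
clock: 17.95
position: [0.4336, -0.1654, 0.2013]
tool_rot: [3.14, 0.001, 1.667]
force: [-0.7, -0.6, -0.7]
grip_width: 0.0857
```

>>> arm_command(deltas=[[1,-0.3,0,-0.3,0,0,0],[1,-0.7,0,-0.3,0,0,0],[1,-1,0,-0.3,0,0,0],[1,-1,0,-0.3,0,0,0],[1,-1,0,-0.3,0,0,0]])

```text
clock: 18.58
position: [0.4476, -0.3135, 0.2441]
tool_rot: [-3.14, -0.002, 1.668]
force: [-0.3, 0.8, -1.1]
grip_width: 0.0853
```

```bash
python3 - <<'E'
from h import *
st()
t=cams.grab_frame("top");s=cams.grab_frame("scene");st()
cv2.imwrite("pics/t15.png",t);cv2.imwrite("pics/s15.png",s)
cv2.imwrite("pics/t15c.png",cv2.resize(t[205:335,220:430],None,fx=3.8,fy=3.8,interpolation=cv2.INTER_CUBIC))
E
```

```text
t 18.57 p [ 0.4476 -0.3135  0.2441] rot [-3.1403e+00 -1.7000e-03  1.6677e+00] F [-0.35  0.84 -1.14] M [ 0.01 -0.01  0.03] w 0.0853 q [ 0.89  0.44 -0.53  1.79  0.26  0.98  0.36]
t 18.68 p [ 0.448  -0.3132  0.2448] rot [-3.1410e+00 -8.0000e-04  1.6686e+00] F [-0.05 -0.7  -0.15] M [-0.04 -0.04  0.  ] w 0.0855 q [ 0.89  0.44 -0.53  1.79  0.26  0.98  0.36]
```

View pics/t15c.png

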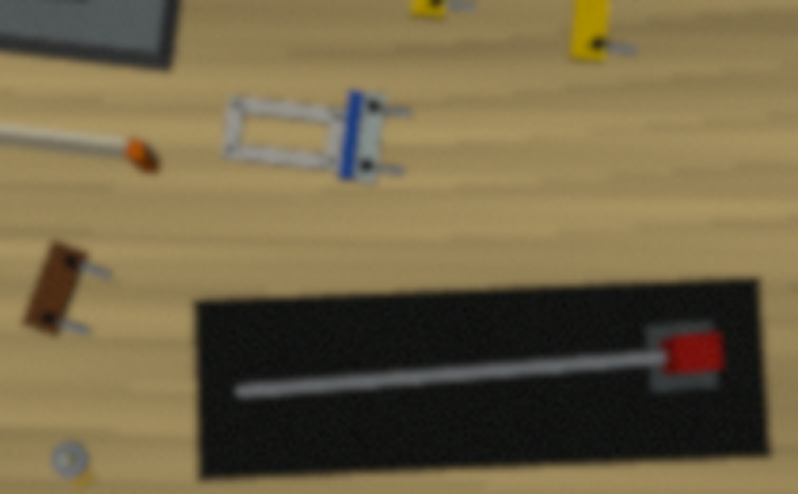

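View pics/s15.png

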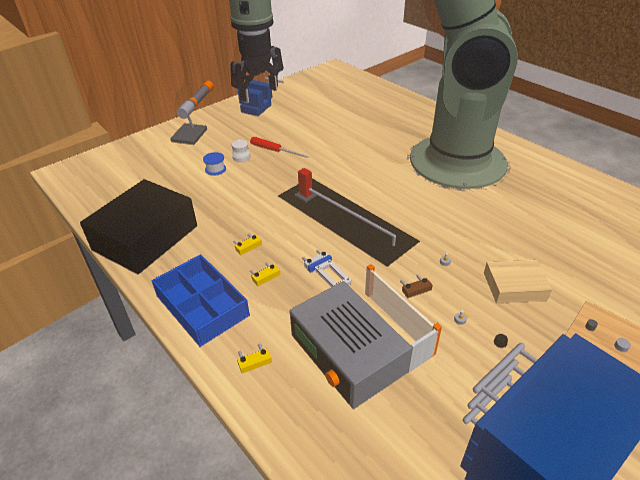

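The frame lies flat on the blue pad, with its near bar at about (335,135) in the top crop. The rod stands on the mat from about (240,390) to (693,355), the other objects haven't moved, and the gripper is clear. I'm handing it in.

```bash
python3 - <<'E'
from h import *
print(job.job_done()); st()
E
```

```text
the job is handed in; nothing more can be done
None
the job is handed in; nothing more can be done
```

I hooked the frame through its window and drew it along the gap's centre line until I felt the pad. I held it there for about 1.1 s, with the measured pull between about 6 and 8 N. Then I eased the toe clear, lifted the rod out and stood it back upright on the black mat. The job was handed in at about 18.7 s of the 56 s allowed, and it gave no verdict.

**Last checks:** the last top and scene pictures show the frame flat against the blue pad and the rod standing with foot and toe on the mat. The other items look undisturbed, and the gripper is open and clear of everything. None of these checks failed.

**Small disagreements:**
- The two cameras put the frame about 4 mm apart sideways before I hooked it. I aimed between them, and the toe went into the window cleanly.
- The rod met the mat with a brief 13 N reading when I set it down.

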